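# Press the price holder home behind the cookie shelf's lip

### The job

Take the brown price holder out of the white marble block and, with its white card facing outward (away from the cookies), push it straight down behind the aluminium lip of the cookie shelf until the sprung strip in the slot is pressed fully home, firmly but not hard enough to break anything. Finish while still holding the holder pressed home; do not let go of it. Leave the red holder in the block and do not disturb the other things on the table.

Things in the scene. Friction and masses are not known exactly. Their poses are not given: they have to be found in the camera images.
- brown: dark-brown rigid price holder, about 45 g, upright. Origin: centre of its bottom edge; z up, y along its width, +x the side with the white card. Tongue 6 mm thick (x), 50 mm wide, z = 0 to 42 mm; above it a head 10 mm thick, 56 mm wide, z = 40 to 86 mm: pinch the head along x. At the start its bottom is 10 mm above the table, in a pocket of the block
- card (a point): centre of the white card's face on the brown holder, 6 mm in +x and 62 mm above the holder's origin
- red: an identical holder in red with its own white card, in the other pocket of the block; it must stay there. Same origin and axes as the brown one
- block: fixed white marble block 60 (x) x 170 (y) x 35 mm high with two pockets 9 mm x 53 mm, 25 mm deep, at y = -42 and +42 mm, one holder in each (which is where changes). Origin at the centre of its underside
- shelf: fixed low cookie shelf of light wood, 220 mm wide (y), board top 62 mm above the table, reaching 138 mm from the slot towards its -x; cookies on it up to 73 mm above the table, none within 57 mm of the slot. Along its +x edge a slot runs in y between wooden fascia and aluminium lip. Origin on the table below the middle of the slot; +x points outward
- slot (a point): middle of the slot's mouth, level with the lip's top, 58 mm above the table; axes as the shelf: y along the slot, +x outward (away from the cookies). The slot is 10 mm wide in x and 80 mm long in y between end cheeks; the fascia behind stands 4 mm higher than the lip, the lip's top 4 mm flare outward
- strip (a joint): orange sprung strip in the bottom of the slot: 0 up (its top 22 mm below the slot's mouth), grows as it is pressed down, 0.012 m at its hard stop (top 34 mm below the mouth; the head then clears the lip by 6 mm). Home: beyond 0.009. It resists with 3 N at first, 7 N at the stop, and lifts the holder if let go. Press with 6 to 20 N; over 45 N cracks the shelf
- mug: white mug, 80 mm across, 90 mm high, leave alone
- jar: glass jar with a metal cap, 66 mm across, 85 mm high, leave alone
- pear: yellow-green pear, 72 mm across, 78 mm high, leave alone
- pomegranate: dark red pomegranate, 84 mm across, 88 mm high, leave alone
- grater: flat steel grater with a black handle, 220 mm long, 65 mm wide, lying flat, leave alone
- chocolate: brown slab of chocolate 80 x 50 x 12 mm lying flat, leave alone
Not all that is in view belongs to the job. What is shaped like the brown but blue is not meant.

How it is judged:
By the outcome, as a careful person would: the job done as asked, in the order asked, and still so for the second after the job is handed in, while the arm keeps its last pose, push and grip.
It also fails if it takes over 38 s, if anything falls off the work surface, if the arm or the gripper's body presses on something with over 40 N, if the wrist force passes 120 N, or if a joint passes its speed limit or range.

### The arm

A 6-joint arm with a two-finger parallel gripper is mounted at the origin on the work surface. World frame = base frame: x ahead of the robot, y to its left, z up, the work surface at z = 0. Lengths are in m, angles in rad, forces in N, time in s.
With the tool pointing down it reaches from about 0.425 to 0.95 m from the base axis. Payload 3.5 kg.
Tool frame: the origin (TCP) lies between the finger pads; the fingertips stand 22 mm ahead of it and the grasp point (between the pads) lies 3 mm ahead of it (ctrl.nose_length is the z of the fingertips in the tool frame, in m); z points along the fingers, y is the line along which they close (so a half turn about z gives the same grasp; the last joint's range is limited). The gripper opens to 85 mm and grips with 20 to 120 N. Pads are 22 mm wide; open, the fingers measure 114 mm over their backs; the gripper's body (76 mm by 85 mm) begins 54 mm behind the grasp point. The pads swing forward as they close: fully open they stand 13 mm farther back than shut.
Start: joints at [-1.476, 0.286, 1.577, -0, 1.279, -0.15], TCP at [0.164, -0.655, 0.253] pointing down, gripper open.
Joint ranges: [-2.77, 2.77], [-0.9, 2.22], [0.21, 2.48], [-1.53, 4.67], [0.24, 2.81], [-2.84, 2.84]. Speed limits (rad/s): [2.79, 2.79, 3.14, 3.14, 3.14, 3.14].

### API

Orientations are given as a unit quaternion [x, y, z, w].
In Python, from plant import ctrl gives the robot as it stands. The module is installed in compiled form; this text tells all that it offers.
- The arm moves only by the tool send_rows, never from a script. Its argument "rows" is text: rows parted by semicolons, each of 7 numbers parted by spaces: the turn, a rotation vector about the tool's x, y, z in a scale on which 1.0 is 90 degrees, then the shift along the tool's x, y, z in shares of 500 mm (1.0 is 500 mm), then the opening, from -1 (shut) to 1 (fully open). A call has 1 to 8 rows; each row is the pose to reach, as a shift and turn from the pose commanded when the call began, along the tool's axes at that moment; what a row does not reach only later rows make up. A row lasts 1/8 s, in which the tool goes at most 62.5 mm and 10.7 degrees, less where a joint would pass 70% of its speed; a pose out of reach is approached as far as the arm can. A shift or turn number past 1, either way, is cut back to 1. A call with a gripper value outside its range is refused whole. The fingers move at their own pace and stop on an object; "grip_force" is the grip in N (left out, the last holds). Time passes only in rows, so rows that repeat a pose let the fingers close. It gives the time, the measured TCP pose, the force, the opening and the grip force at its end, in the units of the state.
- ctrl.get_state(): the state, without advancing time (a new reading comes with each control period).
- ctrl.read_camera(name): name is "scene" or "top" or "wrist"; returns a dict with "color" (480x640x3 uint8, red, green, blue), "fx", "fy", "cx", "cy" (pixels), "extrinsics" (4x4, takes a point from world to camera coordinates). Camera axes: x right, y down, z forward; pixel columns grow to the right and rows downward; lengths in m; the calibration is good to about 2 mm. A picture is of the moment at which its call begins. There is no depth.
- ctrl.sign_off(): hands the job in; it is judged then, once.
Trained networks look in a picture, given as the dict that the camera call returned (one of the last four; its "shot" number tells which), for a name from the list of things; names that differ only in an ending like _2 or _b are one class to them, and where a whole thing is asked for, a point or a joint stands for the part that bears it (a point fixed in the world has none). Each returns a list of dicts, best first, with "p" (0 to 1); they miss things now and then, are a little off and sometimes report something else, mostly with a low value. They report only what shows in the picture. A call takes as long as a camera call. They do not tell look-alikes from the thing itself.
- ctrl.look_for(picture, target): "position" ([x, y, z] in m, in the coordinates of the camera as it stood for that picture, good to about 4 mm: the middle of the surface that is visible of it).
The state is a dict: "time": time; "qpos": joint angles; "dq": joint speeds; "joint_efforts": joint torques, N m; "eef_pos": TCP position; "tcp_rot": TCP orientation; "contact_force": force on the tool from outside, world axes, zero at the start; "wrist_torque": the same for the moment, N m; "opening": opening from 0.0 (shut) to 1.0 (fully open); "finger_force": force on a finger pad.
Only numpy, scipy, OpenCV 4.12 (cv2) and the standard library are available. Lean on these libraries where they do the work, as an engineer would, in place of code of your own. Each camera call takes 0.05 s, during which the arm holds its last target. There are 200 camera calls.

## Working session

There is one attempt and no reset: what is moved stays moved. The work goes in short steps, Python scripts to look and compute and a tool call to move; the robot and the scene stay as the last step left them, time stands still between calls to the robot, and variables do not carry over. Pictures are saved under pics/ and viewed, at most 10 in all, crops included, and the job is handed in when it is done.

Besides the shell and the picture viewer there is one more tool, called after ">>>" by a JSON object that holds its "op" and its "data". send_rows: Moves the arm, as the interface text tells. Its arguments: {"type":"object","properties":{"rows":{"type":"string"},"grip_force":{"type":"number"}},"required":["rows"]}

```bash
mkdir -p pics; cat > h.py <<'E'
import numpy as np, cv2
from plant import ctrl
from scipy.spatial.transform import Rotation as R
def w(pic,p):
    E=np.array(pic["extrinsics"]); return E[:3,:3].T@(np.array(p)-E[:3,3])
def ray(pic,u,v):
    E=np.array(pic["extrinsics"]); d=np.array([(u-pic["cx"])/pic["fx"],(v-pic["cy"])/pic["fy"],1])
    return -E[:3,:3].T@E[:3,3],E[:3,:3].T@d
def atz(pic,u,v,z):
    o,d=ray(pic,u,v); return o+d*(z-o[2])/d[2]
def proj(pic,P):
    E=np.array(pic["extrinsics"]); c=E[:3,:3]@np.array(P)+E[:3,3]
    return np.array([pic["fx"]*c[0]/c[2]+pic["cx"],pic["fy"]*c[1]/c[2]+pic["cy"]])
def save(pic,n,crop=None,s=1):
    im=pic["color"][:,:,::-1]
    if crop: im=im[crop[1]:crop[3],crop[0]:crop[2]]
    cv2.imwrite("pics/"+n,cv2.resize(im,None,fx=s,fy=s,interpolation=cv2.INTER_CUBIC))
E
python3 - <<'E'
from h import *
np.set_printoptions(precision=4,suppress=True)
for n in ["top","scene"]:
    p=ctrl.read_camera(n); save(p,n+"0.png")
    print(n,p["fx"],np.array(p["extrinsics"]))
    for t in ["brown","card","red","block","shelf","slot","jar","mug"]:
        for r in ctrl.look_for(p,t)[:4]:
            P=w(p,r["position"]); print(t,round(r["p"],2),P,proj(p,P))
s=ctrl.get_state();print(s)
E
```

```text
top 534.8211221430511 [[-0.0004 -1.      0.0031  0.028 ]
 [-0.9818 -0.0002 -0.1901  0.5545]
 [ 0.1901 -0.0031 -0.9818  1.1472]
 [ 0.      0.      0.      1.    ]]
brown 0.75 [0.431  0.3525 0.0825] [166.2005 303.0234]
brown 0.72 [0.5598 0.247  0.0759] [218.1054 244.7643]
brown 0.67 [ 0.4523 -0.0772  0.0635] [365.5508 294.0592]
brown 0.53 [0.4576 0.2469 0.0959] [214.7966 289.962 ]
card 0.83 [0.557  0.2496 0.0742] [217.0276 246.1743]
card 0.7 [0.4524 0.2501 0.094 ] [213.3676 292.4665]
card 0.55 [0.3404 0.2733 0.0856] [201.1474 345.9304]
card 0.52 [0.4306 0.3522 0.0893] [165.4991 302.918 ]
red 0.56 [0.4627 0.1675 0.0929] [252.304  287.7107]
block 0.79 [0.4565 0.201  0.0335] [240.392  293.6269]
shelf 0.69 [ 0.4512 -0.0766  0.0681] [365.4693 294.332 ]
slot 0.71 [ 0.4525 -0.0747  0.0637] [364.4171 293.9755]
jar 0.8 [ 0.7036 -0.2617  0.0857] [446.8813 181.0186]
scene 551.0257110495122 [[-0.7402  0.6723 -0.0043  0.3793]
 [ 0.383   0.4164 -0.8246 -0.1638]
 [-0.5526 -0.612  -0.5657  1.7591]
 [ 0.      0.      0.      1.    ]]
brown 0.92 [0.3528 0.2764 0.0554] [448.3917 250.1698]
brown 0.75 [0.5
[... 536 characters left out ...]
57 0.5007 0.0055] [475.3964 353.306 ]
slot 0.79 [ 0.4845 -0.0405  0.0591] [323.1001 217.405 ]
jar 0.72 [ 0.7257 -0.2512  0.0502] [204.1965 221.8702]
mug 0.94 [ 0.5179 -0.4374  0.0604] [229.2687 169.9711]
{'time': 0.9, 'qpos': array([-1.476 ,  0.2863,  1.5767,  0.    ,  1.2786, -0.15  ]), 'dq': array([-0.0006,  0.0016,  0.001 ,  0.0003, -0.0018, -0.0001]), 'joint_efforts': array([ -0.    , -40.5964, -29.2946,  -0.0002,   0.0005,   0.    ]), 'eef_pos': array([ 0.1636, -0.6549,  0.2533]), 'tcp_rot': array([ 0.9925,  0.1221,  0.    , -0.    ]), 'contact_force': array([0.0103, 0.3302, 0.2467]), 'wrist_torque': array([ 0.0324,  0.0273, -0.0179]), 'finger_force': 0.0, 'opening': 1.0038993614324196}
```

View pics/top0.png

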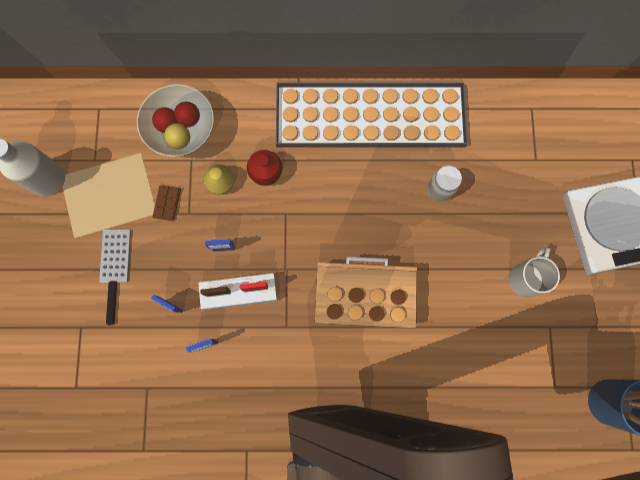

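View pics/scene0.png

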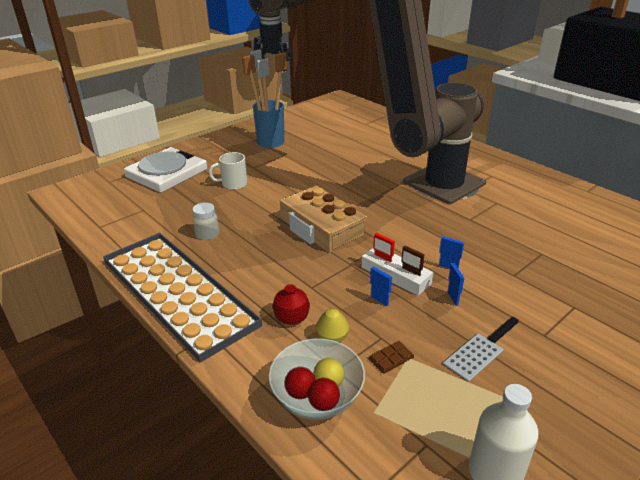

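The top view shows the white block at about (238,291), with the brown holder left at (215,291) and the red one right at (255,286). The slot lip is at (367,261), on the side of the shelf away from the robot. The scene view shows the brown's white card at (412,258), also facing away from the robot, so almost no turning is needed. The three blue look-alikes stand around the block.

```bash
cat >> h.py <<'E'
def to(P,yaw,p0=None,r0=None):
    """row numbers from current pose to TCP at P, tool down, tool x at yaw(deg)"""
    s=ctrl.get_state(); p0=s["eef_pos"] if p0 is None else p0
    r=R.from_quat(s["tcp_rot"] if r0 is None else r0)
    y=np.radians(yaw); t=R.from_matrix(np.array([[np.cos(y),np.sin(y),0],[np.sin(y),-np.cos(y),0],[0,0,-1]]).T)
    return np.r_[(r.inv()*t).as_rotvec(degrees=True), r.inv().apply(np.array(P)-p0)*1000].round(2)
E
python3 - <<'E'
from h import *
np.set_printoptions(precision=4,suppress=True)
p=ctrl.read_camera("top"); save(p,"top1.png",(190,235,425,335),3.4)
im=p["color"].astype(int)
m=(im.min(2)>150)&(im.max(2)-im.min(2)<40)
mm=np.zeros(m.shape,np.uint8); mm[265:315,190:285]=m[265:315,190:285]
c=np.argwhere(mm)[:,::-1]
W=np.array([atz(p,u,v,.035)[:2] for u,v in c]).astype(np.float32)
print("block",cv2.minAreaRect(W))
for P,y in [((.42,-.42,.3),40),((.52,-.1,.3),80),((.45,.24,.3),90)]: print(P,to(P,y))
E
```

```text
block ((0.46289053559303284, 0.20869001746177673), (0.06156216189265251, 0.1693287044763565), 7.110605239868164)
(0.42, -0.42, 0.3) [   0.      0.    -25.97  305.67 -165.71  -46.68]
(0.52, -0.1, 0.3) [   0.      0.    -65.97  480.25 -451.93  -46.69]
(0.45, 0.24, 0.3) [   0.      0.    -75.97  494.74 -798.76  -46.69]
```

View pics/top1.png

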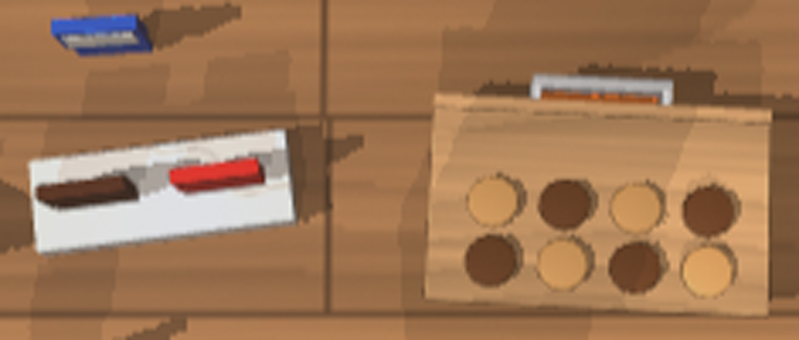

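The crop confirms the block is yawed about +7°. The lip at about (600,85) in the crop is yawed a few degrees the other way, with the orange strip visible in the slot. I'll move over the block now.

The rows are not in the units I measure in: shifts go in shares of 500 mm and turns go in shares of 90 degrees. I convert before sending: 480 mm / 500 = 0.96, -450 mm / 500 = -0.9, -66 degrees / 90 = -0.7333.

>>> {"op": "send_rows", "data": {"rows": "0 0 -0.2889 0.6 -0.32 -0.094 1;0 0 -0.2889 0.6 -0.32 -0.094 1;0 0 -0.2889 0.6 -0.32 -0.094 1;0 0 -0.2889 0.6 -0.32 -0.094 1;0 0 -0.2889 0.6 -0.32 -0.094 1;0 0 -0.7333 0.96 -0.9 -0.094 1;0 0 -0.7333 0.96 -0.9 -0.094 1;0 0 -0.7333 0.96 -0.9 -0.094 1"}}

```text
time: 1.95
eef_pos: [0.4585, -0.2694, 0.2985]
tcp_rot: [0.806, 0.592, 0.0, 0.0]
contact_force: [0.7, -0.6, 0.3]
opening: 1.004
finger_force: 0.0
```

```bash
python3 - <<'E'
from h import *
s=ctrl.get_state(); print(s["time"],s["eef_pos"],s["qpos"])
print(to((.52,-.1,.3),85),to((.458,.25,.25),97))
E
```

```text
1.95 [ 0.4584711  -0.26942995  0.29854168] [-7.22270490e-01 -6.58383008e-02  1.87736819e+00  1.61037768e-04
  1.32928411e+00 -4.18556531e-01]
[ 4.0000e-02  1.0000e-02 -1.2400e+01  1.8008e+02  8.0400e+00 -1.4800e+00] [ 4.0000e-02  2.0000e-02 -2.4400e+01  4.9552e+02 -1.5585e+02  4.8330e+01]
```

Converted, 210 mm / 500 = 0.42, 20 mm / 500 = 0.04, -14 degrees / 90 = -0.1556.

>>> {"op": "send_rows", "data": {"rows": "0 0 -0.1556 0.42 0.04 0 1;0 0 -0.1556 0.42 0.04 0 1;0 0 -0.1556 0.42 0.04 0 1;0 0 -0.1556 0.42 0.04 0 1;0 0 -0.1556 0.42 0.04 0 1;0 0 -0.1556 0.42 0.04 0 1"}}

```text
time: 2.7
eef_pos: [0.5408, -0.078, 0.2982]
tcp_rot: [0.73, 0.684, -0.0, 0.0]
contact_force: [0.4, 1.0, 0.8]
opening: 1.002
finger_force: 0.0
```

```bash
python3 - <<'E'
from h import *
np.set_printoptions(precision=4,suppress=True)
p=ctrl.read_camera("wrist"); save(p,"wr1.png")
import pickle; pickle.dump({k:p[k] for k in p},open("wr1.pkl","wb"))
E=np.array(p["extrinsics"]);s=ctrl.get_state()
print(s["eef_pos"],s["time"],"cam",-E[:3,:3].T@E[:3,3],E[2,:3])
for t in ["slot","shelf","brown"]:
  for r in ctrl.look_for(p,t)[:3]:
    P=w(p,r["position"]); print(t,round(r["p"],2),P,proj(p,P))
print(to((.458,.25,.25),97))
E
```

```text
[ 0.5408 -0.0784  0.2983] 2.75 cam [0.5473 0.0058 0.4185] [-0.0217 -0.3246 -0.9456]
slot 0.7 [ 0.4635 -0.0565  0.0636] [240.1388 194.2079]
[  -0.      0.01  -10.85  322.24 -104.65   48.23]
```

View pics/wr1.png

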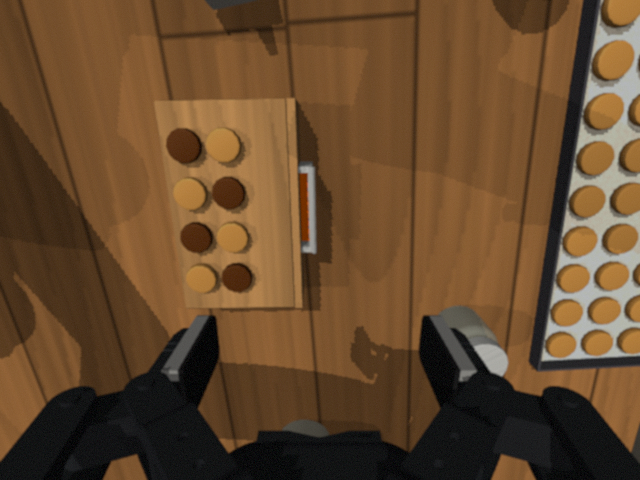

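```bash
python3 - <<'E'
from h import *
import pickle
np.set_printoptions(precision=4,suppress=True)
p=pickle.load(open("wr1.pkl","rb")); im=p["color"].astype(int)
r,g,b=im[...,0],im[...,1],im[...,2]
def roi(m):
    o=np.zeros(m.shape,bool); o[150:270,285:330]=m[150:270,285:330]; return np.argwhere(o)[:,::-1]
lip=roi((b>110)&(abs(r-b)<40)); org=roi((r>110)&(b<40)&(g<90))
for n,c,z in [("lip",lip,.058),("strip",org,.036)]:
    print(n,len(c),c.min(0),c.max(0)); print(cv2.minAreaRect(np.array([atz(p,u,v,z)[:2] for u,v in c],np.float32)))
for v in (180,210,235): print([tuple(im[v,u]) for u in range(290,322,1)])
save(p,"c1.png",(275,150,335,265),5)
E
```

```text
lip 591 [300 166] [315 252]
((0.5302923321723938, -0.07925397902727127), (0.09183395653963089, 0.013313244096934795), 87.48538208007812)
strip 341 [301 174] [307 240]
((0.5254002213478088, -0.08112235367298126), (0.07433740794658661, 0.00610393239185214), 87.27639770507812)
[(np.int64(157), np.int64(114), np.int64(69)), (np.int64(169), np.int64(123), np.int64(74)), (np.int64(171), np.int64(125), np.int64(76)), (np.int64(170), np.int64(125), np.int64(76)), (np.int64(172), np.int64(125), np.int64(76)), (np.int64(172), np.int64(125), np.int64(77)), (np.int64(166), np.int64(122), np.int64(72)), (np.int64(135), np.int64(99), np.int64(60)), (np.int64(91), np.int64(65), np.int64(38)), (np.int64(84), np.int64(46), np.int64(17)), (np.int64(101), np.int64(45), np.int64(0)), (np.int64(111), np.int64(47), np.int64(0)), (np.int64(113), np.int64(48), np.int64(0)), (np.int64(111), np.int64(44), np.int64(0)), (np.int64(113), np.int64(48), np.int64(0)), (np.int64(112), np.int64(46), np.int64(0)), (np.int64(115), np.int64(56), np.int64(25)), (np.int64(133), np.int64(101), np.int64(89)), (np.int64(153)
[... 2816 characters left out ...]
43), np.int64(0)), (np.int64(113), np.int64(48), np.int64(8)), (np.int64(127), np.int64(84), np.int64(62)), (np.int64(153), np.int64(128), np.int64(113)), (np.int64(159), np.int64(151), np.int64(140)), (np.int64(159), np.int64(158), np.int64(152)), (np.int64(154), np.int64(154), np.int64(148)), (np.int64(150), np.int64(150), np.int64(146)), (np.int64(135), np.int64(131), np.int64(129)), (np.int64(111), np.int64(107), np.int64(100)), (np.int64(83), np.int64(69), np.int64(61)), (np.int64(70), np.int64(52), np.int64(32)), (np.int64(65), np.int64(41), np.int64(23)), (np.int64(70), np.int64(49), np.int64(27)), (np.int64(67), np.int64(42), np.int64(20)), (np.int64(65), np.int64(46), np.int64(19))]
```

View pics/c1.png

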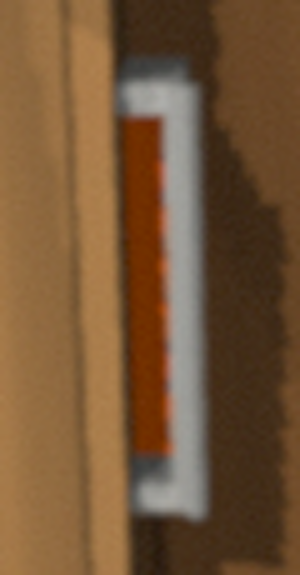

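The crop shows the orange strip at about u 301–307, the fascia edge at u ≈ 298.7, the lip's inner edge at u ≈ 308 (v = 210), and the end cheeks at v ≈ 173 and 246.

```bash
python3 - <<'E'
from h import *
import pickle
np.set_printoptions(precision=4,suppress=True)
p=pickle.load(open("wr1.pkl","rb")); g=p["color"][...,2].astype(float); r=p["color"][...,0].astype(float)
F=[];L=[];O=[]
for v in range(110,300,2):
    d=np.diff(r[v,292:306]); i=d.argmin(); k=d[max(i-2,0):i+3]; u=292.5+(np.arange(max(i-2,0),max(i-2,0)+len(k))*k).sum()/k.sum()
    F.append(atz(p,u,v,.062)[:2])
for v in range(178,238,2):
    row=g[v,302:314]; u=302+np.interp(75,row[:row.argmax()+1],np.arange(row.argmax()+1)); L.append(atz(p,u,v,.054)[:2])
    row=g[v,311:325]; i=np.argmax(row<90); u=311+i-1+(row[i-1]-90)/(row[i-1]-row[i]); O.append(atz(p,u,v,.058)[:2])
for n,A in (("fascia",F),("lip in",L),("lip out",O)):
    A=np.array(A); c=np.polyfit(A[:,1],A[:,0],1); e=A[:,0]-np.polyval(c,A[:,1]); ok=abs(e)<.002
    c=np.polyfit(A[ok,1],A[ok,0],1); print(n,"yaw",-np.degrees(np.arctan(c[0])),"x at y=-.08",np.polyval(c,-.08),ok.sum(),len(ok))
print(atz(p,304,173.4,.058),atz(p,304,246.4,.058))
E
```

```text
fascia yaw -2.8551875764382513 x at y=-.08 0.5203840838572504 95 95
lip in yaw -2.736382296392146 x at y=-.08 0.52984496860959 30 30
lip out yaw -2.7975699513803964 x at y=-.08 0.5374086317922406 30 30
[ 0.5292 -0.0406  0.058 ] [ 0.5231 -0.1182  0.058 ]
```

Converted, 322 mm / 500 = 0.644, -105 mm / 500 = -0.21, -11 degrees / 90 = -0.1222.

>>> {"op": "send_rows", "data": {"rows": "0 0 -0.1222 0.644 -0.21 0.096 1;0 0 -0.1222 0.644 -0.21 0.096 1;0 0 -0.1222 0.644 -0.21 0.096 1;0 0 -0.1222 0.644 -0.21 0.096 1;0 0 -0.1222 0.644 -0.21 0.096 1;0 0 -0.1222 0.644 -0.21 0.096 1;0 0 -0.1222 0.644 -0.21 0.096 1;0 0 -0.1222 0.644 -0.21 0.096 1"}}

```text
time: 3.9
eef_pos: [0.4578, 0.2499, 0.2504]
tcp_rot: [0.661, 0.75, -0.0, 0.0]
contact_force: [0.3, 0.1, 1.2]
opening: 0.998
finger_force: 0.0
```

```bash
python3 - <<'E'
from h import *
np.set_printoptions(precision=4,suppress=True)
p=ctrl.read_camera("wrist"); save(p,"wr2.png")
import pickle; pickle.dump({k:p[k] for k in p},open("wr2.pkl","wb"))
s=ctrl.get_state()
print(s["eef_pos"],s["time"])
for t in ["brown","card","block","red"]:
  for r in ctrl.look_for(p,t)[:3]:
    P=w(p,r["position"]); print(t,round(r["p"],2),P,proj(p,P))
E
```

```text
[0.4579 0.2496 0.2505] 3.95
brown 0.92 [0.4562 0.2569 0.0943] [316.7181 223.7573]
brown 0.77 [0.5599 0.2497 0.0707] [431.3909 238.6372]
brown 0.72 [0.4354 0.3597 0.089 ] [305.9073  83.0035]
card 0.95 [0.3447 0.2795 0.0708] [188.2409 174.1895]
card 0.68 [0.4581 0.2588 0.0934] [319.3126 221.5578]
card 0.61 [0.561  0.2514 0.0696] [432.6693 236.6304]
block 0.6 [0.4671 0.2202 0.0351] [323.285  244.3618]
block 0.36 [0.4697 0.1797 0.0955] [320.9735 310.1878]
block 0.28 [0.4556 0.2538 0.0935] [315.5013 227.0783]
red 0.56 [0.4704 0.1822 0.094 ] [322.1049 306.9732]
red 0.52 [0.4648 0.2223 0.0343] [321.2895 241.8674]
```

View pics/wr2.png

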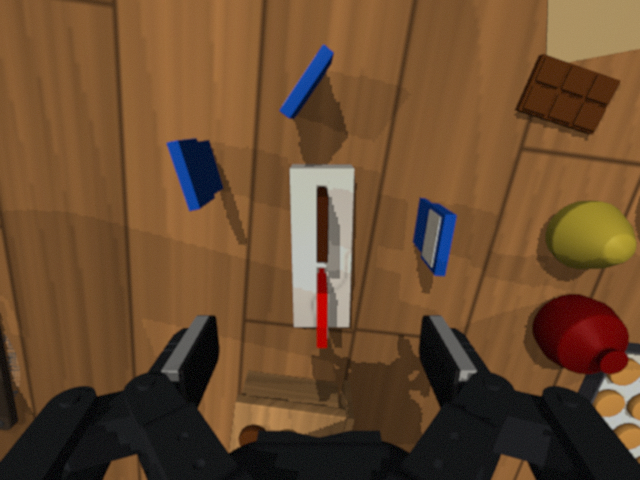

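The wrist view shows the brown head top at u ≈ 317–328, v ≈ 187–262, with the red one below it. The nearest blue piece is well to the right at (435,237).

```bash
python3 - <<'E'
from h import *
import pickle
np.set_printoptions(precision=4,suppress=True)
p=pickle.load(open("wr2.pkl","rb")); im=p["color"].astype(int)
m=(im.max(2)<95)&(im[...,0]>im[...,2]+8); o=np.zeros(m.shape,np.uint8); o[180:268,308:338]=m[180:268,308:338]
c=np.argwhere(o)[:,::-1]; print(len(c),c.min(0),c.max(0))
for v in (190,200,225,250,260): print(v,np.flatnonzero(o[v])[[0,-1]], im[v,312:334,0])
W=np.array([atz(p,u,v,.096)[:2] for u,v in c],np.float32); print(cv2.minAreaRect(W))
r=im; m=((r[...,0]>150)&(r[...,1]<60)); o=np.zeros(m.shape,np.uint8); o[262:350,308:338]=m[262:350,308:338]
W=np.array([atz(p,u,v,.096)[:2] for u,v in np.argwhere(o)[:,::-1]],np.float32); print("red",cv2.minAreaRect(W))
E
```

```text
873 [317 186] [328 262]
190 [317 326] [188 191 191 177 129  68  41  41  38  39  39  41  39  38  57 111 162 181
 182 182 182 181]
200 [317 328] [192 191 190 177 130  79  63  63  66  65  65  63  62  65  63  63  77 103
 114 129 164 180]
225 [317 328] [189 190 193 177 129  79  59  65  62  63  65  65  60  63  59  60  77 101
 115 116 114 113]
250 [317 327] [189 191 192 175 128  77  60  63  61  63  65  67  65  57  59  67  96 127
 137 136 137 138]
260 [317 327] [189 192 191 176 130  80  59  59  62  62  61  62  60  60  60  81 118 136
 141 137 138 139]
((0.4610571563243866, 0.25663551688194275), (0.009090960025787354, 0.06342018395662308), 7.165979385375977)
red ((0.4715316891670227, 0.16957665979862213), (0.008156204596161842, 0.054571524262428284), 7.165984153747559)
```

Converted, 169.5 mm / 500 = 0.339, 150 mm / 500 = 0.3.

>>> {"op": "send_rows", "data": {"rows": "0 0 0 0.006 0.006 0.12 1;0 0 0 0.006 0.006 0.24 1;0 0 0 0.006 0.006 0.3 1;0 0 0 0.006 0.006 0.339 0.2;0 0 0 0.006 0.006 0.339 0.2;0 0 0 0.006 0.006 0.339 0.2;0 0 0 0.006 0.006 0.339 -0.2;0 0 0 0.006 0.006 0.339 -0.4", "grip_force": 70}}

```text
time: 5.15
eef_pos: [0.4605, 0.2543, 0.0818]
tcp_rot: [0.661, 0.75, 0.001, 0.001]
contact_force: [-0.5, 0.4, -0.1]
opening: 0.301
finger_force: 0.0
```

>>> {"op": "send_rows", "data": {"rows": "0 0 0 0 0 0 -1;0 0 0 0 0 0 -1;0 0 0 0 0 0 -1;0 0 0 0 0 0 -1;0 0 0 0 0 0 -1"}}

```text
time: 5.78
eef_pos: [0.4603, 0.2543, 0.0814]
tcp_rot: [0.661, 0.75, 0.0, 0.0]
contact_force: [-0.1, -0.1, 4.7]
opening: 0.11
finger_force: 68.7
```

```bash
python3 - <<'E'
from h import *
p=ctrl.read_camera("wrist"); save(p,"wr3.png")
s=ctrl.get_state();print(s)
E
```

```text
{'time': 5.825, 'qpos': array([3.11589349e-01, 1.74151630e-01, 2.05794198e+00, 9.35734797e-05,
       9.08492916e-01, 1.84884250e-01]), 'dq': array([ 0.00045391, -0.00062286, -0.00104656,  0.00064976,  0.00155121,
        0.00038836]), 'joint_efforts': array([-1.91395925e-01, -2.80123043e+01, -2.18122369e+01, -4.05145437e-02,
       -2.20658504e-01,  2.35721491e-03]), 'eef_pos': array([0.46035975, 0.25429504, 0.08144598]), 'tcp_rot': array([6.60942689e-01, 7.50436212e-01, 4.51100800e-04, 2.25705815e-04]), 'contact_force': array([0.26579936, 0.96534741, 5.32924195]), 'wrist_torque': array([ 0.0261725 ,  0.19717179, -0.04407339]), 'finger_force': 68.74043941497803, 'opening': 0.10471896790707429}
```

View pics/wr3.png

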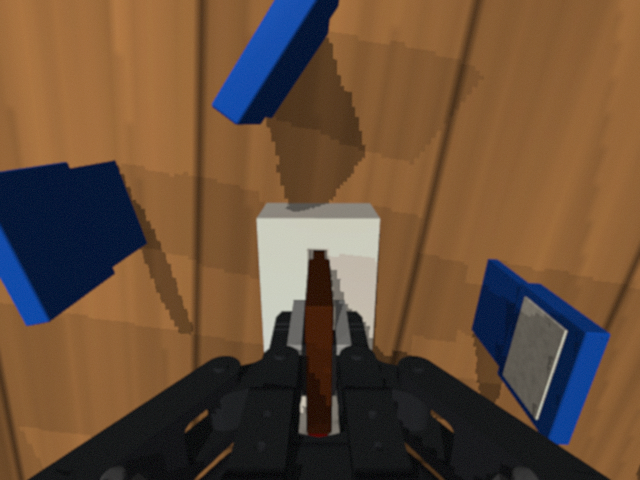

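The view shows both pads on the brown head at (318,350), properly pinched. I'll lift it straight up and then carry it over.

Converted, -180 mm / 500 = -0.36, -110 mm / 500 = -0.22, 10 degrees / 90 = 0.1111.

>>> {"op": "send_rows", "data": {"rows": "0 0 0 0 0 -0.02 -1;0 0 0 0 0 -0.06 -1;0 0 0 0 0 -0.14 -1;0 0 0 0 0 -0.22 -1;0 0 0 0 0 -0.23 -1;0 0 0.0556 -0.12 0.01 -0.23 -1;0 0 0.1111 -0.24 0.02 -0.23 -1;0 0 0.1111 -0.36 0.03 -0.23 -1", "grip_force": 90}}

```text
time: 6.82
eef_pos: [0.4965, 0.076, 0.194]
tcp_rot: [0.724, 0.69, -0.001, -0.001]
contact_force: [1.1, 0.1, -0.0]
opening: 0.106
finger_force: 88.1
```

```bash
python3 - <<'E'
from h import *
s=ctrl.get_state();print(s["time"],s["eef_pos"],s["contact_force"],s["opening"],s["finger_force"])
print(to((.525,-.0785,.18),87.2))
E
```

```text
6.825 [0.49647074 0.07595629 0.19395548] [ 1.06723406  0.14750717 -0.02477461] 0.10610122085244356 88.06256175041199
[-1.6000e-01  0.0000e+00  8.0000e-02 -1.5293e+02  3.5870e+01  1.3860e+01]
```

Converted, -154 mm / 500 = -0.308, -140 mm / 500 = -0.28.

>>> {"op": "send_rows", "data": {"rows": "0 0 0 -0.1 0.024 0 -1;0 0 0 -0.2 0.048 0 -1;0 0 0 -0.28 0.068 0.02 -1;0 0 0 -0.308 0.07 0.028 -1;0 0 0 -0.308 0.07 0.028 -1;0 0 0 -0.308 0.07 0.028 -1"}}

```text
time: 7.58
eef_pos: [0.5247, -0.0769, 0.1813]
tcp_rot: [0.723, 0.69, -0.0, -0.001]
contact_force: [0.2, -0.4, -0.3]
opening: 0.107
finger_force: 88.1
```

```bash
python3 - <<'E'
from h import *
np.set_printoptions(precision=4,suppress=True)
s=ctrl.get_state();print(s["time"],s["eef_pos"],s["contact_force"],s["wrist_torque"])
print(to((.525,-.0785,.18),87.2))
p=ctrl.read_camera("wrist"); a=p["color"][200:,160:480]; q=ctrl.read_camera("scene"); b=q["color"][100:240,240:420]
for t in ["slot"]:
  for r in ctrl.look_for(q,t)[:2]: print(t,r["p"],w(q,r["position"]))
for r in ctrl.look_for(q,"card")[:5]: print("card",r["p"],w(q,r["position"]))
cv2.imwrite("pics/m1.png",np.hstack([cv2.resize(a,(400,350)),cv2.resize(b,(400,350))])[:,:,::-1])
E
```

```text
7.575 [ 0.5247 -0.0769  0.1813] [ 0.2041 -0.4209 -0.3459] [-0.003  -0.0453  0.02  ]
[-0.06 -0.04  0.12 -1.62  0.4   1.33]
slot 0.62 [ 0.4865 -0.0382  0.0636]
card 0.86 [0.5704 0.2466 0.0534]
card 0.79 [0.3485 0.2803 0.0538]
card 0.71 [ 0.5317 -0.0673  0.1425]
card 0.61 [0.4411 0.3591 0.0515]
```

View pics/m1.png

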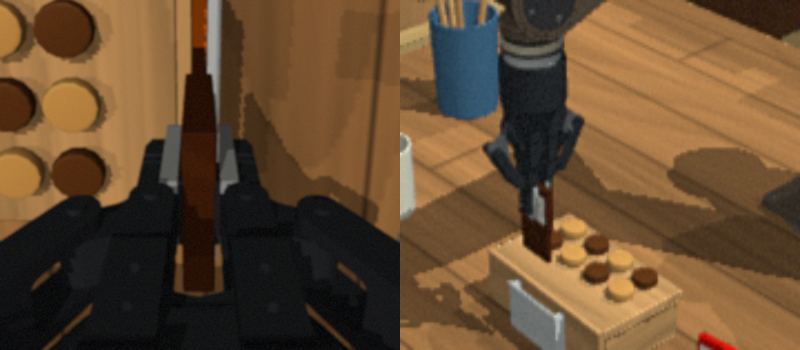

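The left half shows the tongue in line with the orange strip. The right half shows the white card facing outward, above the lip. I'll go down to just above the slot and check the fit.

Converted, 40 mm / 500 = 0.08, 38 mm / 500 = 0.076.

>>> {"op": "send_rows", "data": {"rows": "0 0 0 -0.003 0.0016 0.04 -1;0 0 0 -0.003 0.0016 0.076 -1;0 0 0 -0.003 0.0016 0.08 -1;0 0 0 -0.003 0.0016 0.08 -1"}}

```text
time: 8.28
eef_pos: [0.5259, -0.0795, 0.1417]
tcp_rot: [0.724, 0.69, -0.0, -0.0]
contact_force: [-0.2, 1.0, -0.4]
opening: 0.107
finger_force: 88.1
```

```bash
python3 - <<'E'
from h import *
np.set_printoptions(precision=4,suppress=True)
s=ctrl.get_state();print(s["time"],s["eef_pos"],s["contact_force"],s["wrist_torque"])
p=ctrl.read_camera("wrist"); im=p["color"].astype(int)
import pickle; pickle.dump(dict(p),open("wr4.pkl","wb"))
# predicted tongue/slot pixels
T=s["eef_pos"]-[0,0,.0714]; a=np.radians(-2.8); X=np.array([np.cos(a),np.sin(a),0]);Y=np.array([-np.sin(a),np.cos(a),0])
S=np.array([.5251,-.0795,.058])
for n,P in [("tongue bot -",T-.003*X+.025*Y),("tongue bot +",T+.003*X+.025*Y),("head top-",T-.005*X+.028*Y+[0,0,.086]),("head top+",T+.005*X+.028*Y+[0,0,.086]),("fascia",S-.005*X+.035*Y+[0,0,.004]),("lip54",S+.005*X+.035*Y-[0,0,.004])]: print(n,proj(p,P))
cv2.imwrite("pics/m2.png",cv2.resize(im[160:340,250:390].astype(np.uint8),None,fx=3.3,fy=3.3,interpolation=cv2.INTER_CUBIC)[:,:,::-1])
E
```

```text
8.275 [ 0.5259 -0.0795  0.1417] [-0.1589  1.0217 -0.4266] [ 0.0104  0.0028 -0.0528]
tongue bot - [311.8949 233.7293]
tongue bot + [322.4842 233.7525]
head top- [301.0022 300.8165]
head top+ [330.9467 300.8823]
fascia [307.3377 213.1118]
lip54 [324.3862 209.9702]
```

View pics/m2.png

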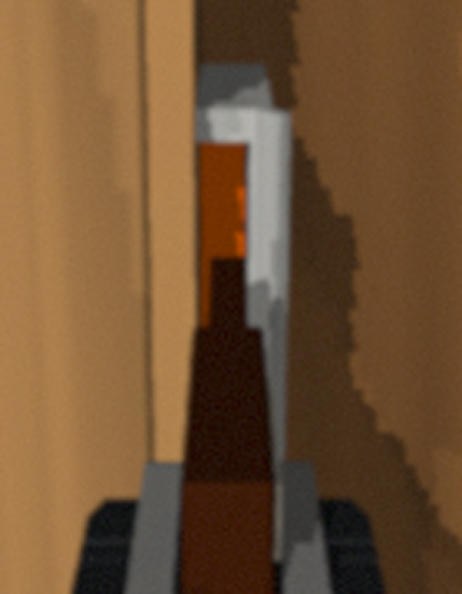

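```bash
python3 - <<'E'
from h import *
import pickle
np.set_printoptions(precision=4,suppress=True)
p=pickle.load(open("wr4.pkl","rb")); a=np.radians(-2.8); X=np.array([np.cos(a),np.sin(a)])
for n,u,v,z in [("t-",212,258,.0703),("t+",243,258,.0703),("fas",197,175,.062),("fas",198,240,.062),("lip",247,175,.054),("lip",246,240,.054),("cheek",220,143,.058)]:
    P=atz(p,250+u/3.3,160+v/3.3,z); print(n,P,"slot-x mm",1000*(P[:2]-[.5251,-.0795])@X)
E
```

```text
t- [ 0.5253 -0.0571  0.0703] slot-x mm -0.9175109635202012
t+ [ 0.5306 -0.0573  0.0703] slot-x mm 4.428770370688973
fas [ 0.5232 -0.0443  0.062 ] slot-x mm -3.6318906616440008
fas [ 0.5227 -0.0562  0.062 ] slot-x mm -3.5266805258166243
lip [ 0.532  -0.0467  0.054 ] slot-x mm 5.292487639432013
lip [ 0.5313 -0.0591  0.054 ] slot-x mm 5.202133487328019
cheek [ 0.5274 -0.0397  0.058 ] slot-x mm 0.3829610337818547
```

Converted, 15 mm / 500 = 0.03, 12 mm / 500 = 0.024.

>>> {"op": "send_rows", "data": {"rows": "0 0 0 0 -0.0014 0.006 -1;0 0 0 0 -0.0014 0.012 -1;0 0 0 0 -0.0014 0.018 -1;0 0 0 0 -0.0014 0.024 -1;0 0 0 0 -0.0014 0.03 -1;0 0 0 0 -0.0014 0.03 -1"}}

```text
time: 9.07
eef_pos: [0.5249, -0.0795, 0.1264]
tcp_rot: [0.724, 0.69, -0.0, -0.0]
contact_force: [-0.3, -0.1, -0.2]
opening: 0.103
finger_force: 88.1
```

Converted, 21 mm / 500 = 0.042, 18 mm / 500 = 0.036.

>>> {"op": "send_rows", "data": {"rows": "0 0 0 0 0 0.008 -1;0 0 0 0 0 0.016 -1;0 0 0 0 0 0.024 -1;0 0 0 0 0 0.032 -1;0 0 0 0 0 0.036 -1;0 0 0 0 0 0.042 -1;0 0 0 0 0 0.042 -1"}}

```text
time: 9.95
eef_pos: [0.5252, -0.0796, 0.1061]
tcp_rot: [0.724, 0.69, -0.0, -0.0]
contact_force: [-1.2, 1.0, 2.8]
opening: 0.11
finger_force: 88.6
```

Converted, 8 mm / 500 = 0.016, 7 mm / 500 = 0.014.

>>> {"op": "send_rows", "data": {"rows": "0 0 0 0 0 0.006 -1;0 0 0 0 0 0.01 -1;0 0 0 0 0 0.014 -1;0 0 0 0 0 0.016 -1;0 0 0 0 0 0.016 -1"}}

```text
time: 10.58
eef_pos: [0.5253, -0.0797, 0.098]
tcp_rot: [0.724, 0.69, 0.0, 0.0]
contact_force: [-1.8, 0.9, 5.7]
opening: 0.102
finger_force: 88.8
```

Converted, 2 mm / 500 = 0.004, 1 mm / 500 = 0.002.

>>> {"op": "send_rows", "data": {"rows": "0 0 0 0 0 0.002 -1;0 0 0 0 0 0.004 -1;0 0 0 0 0 0.004 -1"}}

```text
time: 10.95
eef_pos: [0.5254, -0.0796, 0.0962]
tcp_rot: [0.724, 0.69, 0.0, 0.0]
contact_force: [-2.0, 1.0, 5.3]
opening: 0.105
finger_force: 89.0
```

Converted, 1 mm / 500 = 0.002, 0.5 mm / 500 = 0.001.

>>> {"op": "send_rows", "data": {"rows": "0 0 0 0 0 0.001 -1;0 0 0 0 0 0.002 -1;0 0 0 0 0 0.002 -1"}}

```text
time: 11.32
eef_pos: [0.5254, -0.0797, 0.0955]
tcp_rot: [0.724, 0.69, 0.0, 0.0]
contact_force: [-2.3, 1.0, 7.4]
opening: 0.102
finger_force: 89.4
```

>>> {"op": "send_rows", "data": {"rows": "0 0 0 0 0 0.0006 -1;0 0 0 0 0 0.001 -1;0 0 0 0 0 0.001 -1"}}

```text
time: 11.7
eef_pos: [0.5255, -0.0797, 0.0954]
tcp_rot: [0.724, 0.69, -0.0, 0.0]
contact_force: [-2.8, 1.7, 10.4]
opening: 0.106
finger_force: 89.7
```

Converted, 0.3 mm / 500 = 0.0006.

>>> {"op": "send_rows", "data": {"rows": "0 0 0 0 0 0.0006 -1;0 0 0 0 0 0.0006 -1;0 0 0 0 0 0.0006 -1;0 0 0 0 0 0.0006 -1"}}

```text
time: 12.2
eef_pos: [0.5255, -0.0797, 0.0954]
tcp_rot: [0.724, 0.69, -0.0, 0.0]
contact_force: [-3.9, 0.7, 11.0]
opening: 0.104
finger_force: 89.9
```

```bash
python3 - <<'E'
from h import *
s=ctrl.get_state();print(s["time"],s["eef_pos"],s["contact_force"],s["finger_force"])
p=ctrl.read_camera("wrist"); a=p["color"][200:,160:480]; q=ctrl.read_camera("scene"); b=q["color"][150:310,270:470]
cv2.imwrite("pics/m3.png",np.hstack([cv2.resize(a,(400,350)),cv2.resize(b,(400,320),interpolation=cv2.INTER_CUBIC)[:320].repeat(1,0) if 0 else cv2.resize(b,(400,350),interpolation=cv2.INTER_CUBIC)])[:,:,::-1])
E
```

```text
12.2 [ 0.52550844 -0.07969711  0.09544681] [-3.93537418  0.74580223 10.9631359 ] 89.87509489059448
```

View pics/m3.png

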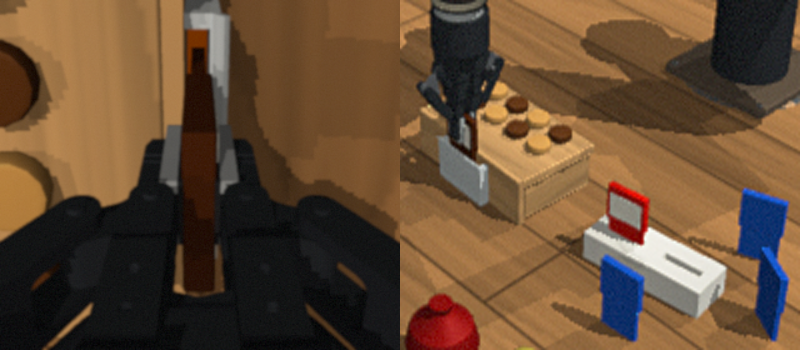

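The left half shows the tongue down in the slot at (200,60). The right half shows the holder behind the lip at (465,130) with its card outward, and the red holder still in the block at (628,210). The arm has stopped going down and the push is a steady 11 N, so the strip is at its stop.

```bash
python3 -c "
from plant import ctrl
print(ctrl.sign_off())"
```

```text
the job is handed in; nothing more can be done
None
```

The brown holder is in the slot behind the lip with its card facing outward, still held and pressed to the strip's stop at about 11 N; the red holder stayed in the block, and the job was handed in at about 12 s.

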